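Clamp the sample cell, then find and hold the balance of its sprung lid

TASK

Crank the vise handle clockwise (up from the front and over the top) until the sliding jaw clamps the sample cell firmly against the fixed jaw, and leave it clamped. Then take the bar of the cell's sprung lid, raise the lid about ten degrees past its balance point without letting it swing up to its stop or slam, bring it back and hold it still a few degrees (at most ten) below the balance point, where it would fall shut if let go. Finish while the gripper is still holding the lid there, and leave the vial, brass weight and bolt alone.

Things in the scene. Friction and masses are not known exactly. Their poses are not given: they have to be found in the camera images.
- vise: grey machine vise bolted to the bench, base 100 x 255 mm. Origin on the bench under the jaw opening; y axis along the screw, from the crank end (right, -y) to the fixed jaw (+y); x away from the robot, z up. Bed top 30 mm up; jaws up to about 70 mm, 95 mm wide. Fixed jaw face at y = +62 mm; sliding jaw face starts at y = -52 mm: 114 mm opening for the 100 mm wide cell
- jaw (a joint): travel of the sliding jaw towards the fixed jaw, m, 0 at the start; the screw drives it 8 mm for each radian of the crank. At about 0.014 the cell is pinched between both jaws (from about 0.005 to 0.012 on the jaw touches the cell and pushes it along the bed). The screw holds by itself when the crank is let go
- jaw_face (a point): middle of the sliding jaw's steel face, 51 mm above the bench; axes as the vise's
- crank (a joint): angle of the vise crank, rad: 0 at the start, with its arm level and pointing at the robot (vise -x); it grows as the handle goes up, over the top and away from the robot; range 0 to 2.6. It drags with 0.2 N m (4 N at the handle) and needs about 7 to 10 N at the handle to clamp; the jaws meet the cell on both sides at about 1.75 rad
- crank_hub (a point): point on the crank's axis, 62 mm above the bench at the end block, 165 mm from the vise origin along vise -y; axes as the vise's. The crank turns about the y axis here in the vise's x-z plane
- crank_grip (a point): middle of the crank's round handle, a black freely spinning sleeve 14 to 15 mm thick and 50 mm long, parallel to the crank axis, 50 mm from it, and 36 mm outward (vise -y) of point crank_hub. The crank arm lies beside the sleeve's inner end
- cell: aluminium sample cell, an open box 150 mm (x) x 100 mm (y) x 66 mm high with a heavy steel lid, standing loose on the vise bed between the jaws (0.8 kg and a 0.9 kg lid). Origin at the centre of its underside; x points away from the robot to the hinge, z up
- lid_hinge (a point): middle of the lid's hinge axis, 80 mm behind the cell's centre and 68 mm above its underside; axes as the cell's. The lid turns about the y axis here
- lid (a joint): opening angle of the lid, rad: 0 shut (level), its front rises as it grows, stop at 1.4. Springs in the hinge carry part of its weight: below the balance point at 0.95 rad (54 degrees) it falls shut, above it the springs lift it to the stop. Force needed at the bar: about 1.5 N up when shut, 0.3 to 0.5 N near 0.8, about 0.5 N the other way at 1.1. Nearly no friction
- lid_bar (a point): middle of the lid's round steel pull bar, 10 mm thick, parallel to the hinge axis, 200 mm from it (3 mm above the hinge when shut), 45 mm in front of the lid's edge; 78 mm clear between the two rods that carry it. At the balance point it is about 165 mm higher than the hinge. Its axes turn with the lid
- vial: bystander: black-capped glass vial, 27 mm wide, 56 mm high, origin at the centre of its underside
- weight: bystander: brass weight with a knob, 25 mm wide, 30 mm high, origin at the centre of its underside
- bolt: bystander: steel hexagon bolt standing on its head, 15 mm wide, 35 mm high, origin at the centre of its underside

How it is judged:
By the outcome, as a careful person would: the job done as asked, in the order asked, and still so for the second after the job is handed in, while the arm keeps its last pose, push and grip.
It also fails if it takes over 58 s, if anything falls off the work surface, if the arm or the gripper's body presses on something with over 40 N, if the wrist force passes 120 N, or if a joint passes its speed limit or range.

ROBOT

A 7-joint arm with a two-finger parallel gripper is mounted at the origin on a cart in front of the work surface, level with it; the furniture and walls round the work are solid. World frame = base frame: x ahead of the robot, y to its left, z up, the work surface at z = 0. Lengths are in m, angles in rad, forces in N, time in s.
With the tool pointing down it reaches from about 0.425 to 1.025 m from the base axis. Payload 9.4 kg.
Tool frame: the origin (TCP) lies between the finger pads; the fingertips stand 17 mm ahead of it and the grasp point (between the pads) lies 2 mm behind it (arm.finger_overhang is the distance from the TCP to the fingertips, in m); z points along the fingers, y is the line along which they close (so a half turn about z gives the same grasp; the last joint's range is limited). The gripper opens to 85 mm and grips with 20 to 120 N. Pads are 22 mm wide; open, the fingers measure 114 mm over their backs; the gripper's body (76 mm by 85 mm) begins 54 mm behind the grasp point. The pads swing forward as they close: fully open they stand 13 mm farther back than shut.
Start: joints at [-1.218, 0.599, -0.003, 1.599, 0.002, 0.943, -0.08], TCP at [0.302, 0.659, 0.248] pointing down, gripper open.
Joint ranges: [-2.57, 2.57], [-0.35, 1.97], [-1.29, 1.29], [0.11, 2.56], [-1.05, 4.19], [0.11, 1.86], [-2.63, 2.63]. Speed limits (rad/s): [2.22, 2.22, 3.01, 3.01, 3.14, 3.14, 3.14].

INTERFACE

Orientations are given as a rotation vector (axis times angle).
In Python, from station import telemetry, optics, arm gives the robot as it stands.
- The arm moves only by the tool move_arm, never from a script. Its argument "targets" is one flat list of numbers, 6 for each row, row after row: the shift along the tool's x, y, z in m, then the turn, a rotation vector about the tool's x, y, z in degrees. A call has 1 to 12 rows; each row is the pose to reach, as a shift and turn from the pose commanded when the call began, along the tool's axes at that moment; what a row does not reach only later rows make up. A row lasts 1/8 s, in which the tool goes at most 62.5 mm and 10.7 degrees, less where a joint would pass 70% of its speed; a pose out of reach is approached as far as the arm can. A call with a gripper value outside its range is refused whole. "claw" is the opening, from -1 (shut) to 1 (fully open), set as the call begins (left out, the last holds). The fingers move at their own pace and stop on an object; "newtons" is the grip in N (left out, the last holds). Time passes only in rows, so rows that repeat a pose let the fingers close. It gives the time, the measured TCP pose, the force, the opening and the grip force at its end, in the units of the state.
- telemetry.sense(): the state, without advancing time (a new reading comes with each control period).
- optics.get_image(name): name is "scene" or "top" or "wrist"; returns a dict with "frame" (384x512x3 uint8, blue, green, red), "range_z" (384x512 float32, m along the optical axis (not along the pixel's ray), 0 where there is no reading), "K" (3x3 intrinsics, pixels), "world_from_camera" (4x4, takes a point from camera to world coordinates); the wrist camera has in their place "mount" (4x4, takes a point from camera to tool coordinates, whose origin is the TCP and whose axes are the flange's). Camera axes: x right, y up, looking along -z (the intrinsics and any distortion apply to the point x, -y, -z); pixel columns grow to the right and rows downward; lengths in m; the calibration is good to about 2 mm. A picture is of the moment at which its call begins: read the wrist's pose just before it.
- arm.job_done(): hands the job in; it is judged then, once.
Trained networks look in the newest picture that a camera, given by its name, has taken for a name from the list of things; names that differ only in an ending like _2 or _b are one class to them, and where a whole thing is asked for, a point or a joint stands for the part that bears it (a point fixed in the world has none). Each returns a list of dicts, best first, with "p" (0 to 1); they miss things now and then, are a little off and sometimes report something else, mostly with a low value. They report only what shows in the picture. A call takes as long as a camera call.
- optics.trace(camera, thing): "mask" (384x512 bool, what is visible of it) and "at" ([column, row] in pixels, amid what is visible of it).
- optics.pinpoint(camera, thing): "at" ([column, row] in pixels: a listed point, or the origin of a listed thing).
The state is a dict: "time_s": time; "q": joint angles; "joint_vel": joint speeds; "joint_efforts": joint torques, N m; "ee_pos": TCP position; "orientation": TCP orientation; "wrist_force": force on the tool from outside, world axes, zero at the start; "torque": the same for the moment, N m; "width": opening from 0.0 (shut) to 1.0 (fully open); "finger_force": force on a finger pad.
Only numpy, scipy, OpenCV 4.12 (cv2) and the standard library are available. Lean on these libraries where they do the work, as an engineer would, in place of code of your own. Each camera call takes 0.05 s, during which the arm holds its last target. There are 200 camera calls.

## Working session

There is one attempt and no reset: what is moved stays moved. The work goes in short steps, Python scripts to look and compute and a tool call to move; the robot and the scene stay as the last step left them, time stands still between calls to the robot, and variables do not carry over. Pictures are saved under pics/ and viewed, at most 10 in all, crops included, and the job is handed in when it is done.

Besides the shell and the picture viewer there is one more tool, called after "Call:" as a command line: name --argument value ..., lists and objects as JSON in quotes. move_arm: Moves the arm, as the interface text tells. Its arguments: {"type":"object","properties":{"targets":{"type":"array"},"claw":{"type":"number"},"newtons":{"type":"number"}},"required":["targets"]}

```bash
mkdir -p pics; ls; cat > h.py <<'E'
import numpy as np, cv2
from scipy.spatial.transform import Rotation as R
from station import telemetry, optics, arm
def pose():
    s=telemetry.sense(); T=np.eye(4); T[:3,:3]=R.from_rotvec(s["orientation"]).as_matrix(); T[:3,3]=s["ee_pos"]; return T,s
def shot(name):
    T,s=pose(); im=optics.get_image(name)
    im["W"]=T@im["mount"] if name=="wrist" else im["world_from_camera"]; return im
def world(im,px,d=None):
    u,v=px; K=im["K"]
    if d is None:
        r=im["range_z"][int(v)-1:int(v)+2,int(u)-1:int(u)+2]; r=r[r>0]; d=np.median(r) if r.size else np.nan
    x=(u-K[0,2])/K[0,0]; y=(v-K[1,2])/K[1,1]
    return (im["W"]@np.array([x*d,-y*d,-d,1]))[:3]
def ray(im,px):
    o=im["W"][:3,3]; p=world(im,px,1.0); return o,(p-o)/np.linalg.norm(p-o)
E
cat > a.py <<'E'
from h import *
np.set_printoptions(precision=4,suppress=True)
T,s=pose(); print(s)
rays={}
for c in ["scene","top"]:
    im=shot(c); cv2.imwrite(f"pics/{c}0.png",im["frame"]); print(c,im["K"].tolist(),im["W"][:3,3], im.keys())
    for t in ["vise","jaw_face","crank_hub","crank_grip","cell","lid_hinge","lid_bar","vial","weight","bolt"]:
        r=optics.pinpoint(c,t)
        if r:
            print(c,t,round(r[0]["p"],2),r[0]["at"],world(im,r[0]["at"]))
            rays.setdefault(t,[]).append(ray(im,r[0]["at"]))
for t,v in rays.items():
    if len(v)==2:
        A=sum(np.eye(3)-np.outer(d,d) for o,d in v); b=sum((np.eye(3)-np.outer(d,d))@o for o,d in v)
        p=np.linalg.solve(A,b); print(t,"tri",p,[np.linalg.norm(np.cross(p-o,d)) for o,d in v])
E
python3 a.py
```

```text
pics
{'time_s': 0.0, 'q': array([-1.2177,  0.6002, -0.0025,  1.6001,  0.0018,  0.9429, -0.0798]), 'joint_vel': array([-0.0012, -0.0005, -0.0007,  0.0004,  0.0007, -0.0012,  0.0007]), 'joint_efforts': array([  0.0021, -77.6442,   1.5656, -25.8003,   0.0123,   0.0089,
        -0.    ]), 'ee_pos': array([0.302 , 0.6586, 0.2474]), 'orientation': array([-0.6699, -3.0691,  0.0024]), 'wrist_force': array([-0.2641, -0.1111,  0.1386]), 'torque': array([0.0233, 0.0258, 0.0367]), 'finger_force': 0.0, 'width': 0.9934750502967922}
scene [[470.0582021029733, 0.0, 256.6526452390213], [0.0, 470.0582021029733, 189.4524421444839], [0.0, 0.0, 1.0]] [ 0.0622 -0.9757  0.5353] dict_keys(['frame', 'range_z', 'K', 'world_from_camera', 'W'])
scene vise 0.98 [269.5, 208.9] [ 0.5854 -0.1066  0.0415]
scene jaw_face 0.62 [278.6, 198.1] [ 0.608  -0.1105  0.0666]
scene crank_hub 0.67 [296.0, 214.4] [ 0.5982 -0.2002  0.0647]
scene crank_grip 0.95 [280.4, 226.4] [ 0.5745 -0.174   0.0284]
scene cell 0.65 [268.5, 195.7] [ 0.5853 -0.1013  0.0742]
scene lid_hinge 0.57 [298.3, 167.3] [ 0.7074 -0.0442  0.1048]
scene lid_b
[... 1196 characters left out ...]
at64(0.0019480399457739972), np.float64(0.001948039945773796)]
crank_grip tri [ 0.6583 -0.0283 -0.0625] [np.float64(0.008041833740960944), np.float64(0.00804183374096102)]
cell tri [ 0.6434 -0.0134  0.0274] [np.float64(0.004811539560943504), np.float64(0.004811539560943531)]
lid_hinge tri [ 0.7145 -0.0412  0.1033] [np.float64(0.004307905127823953), np.float64(0.004307905127823562)]
lid_bar tri [ 0.522  -0.0086  0.0976] [np.float64(0.008559183131913457), np.float64(0.008559183131913433)]
vial tri [ 0.4719  0.2064 -0.0083] [np.float64(0.001084128465995199), np.float64(0.001084128465995288)]
weight tri [ 0.6054 -0.203  -0.1168] [np.float64(0.038866406908936973), np.float64(0.03886640690893706)]
```

```bash
python3 -c "
import cv2
a=cv2.imread('pics/scene0.png')[100:310,130:400]; b=cv2.imread('pics/top0.png')[110:290,140:370]
cv2.imwrite('pics/s1.png',cv2.resize(a,None,fx=2.9,fy=2.8,interpolation=3)); cv2.imwrite('pics/t1.png',cv2.resize(b,None,fx=3.3,fy=3.3,interpolation=3))"
```

```text
(no output)
```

View pics/s1.png

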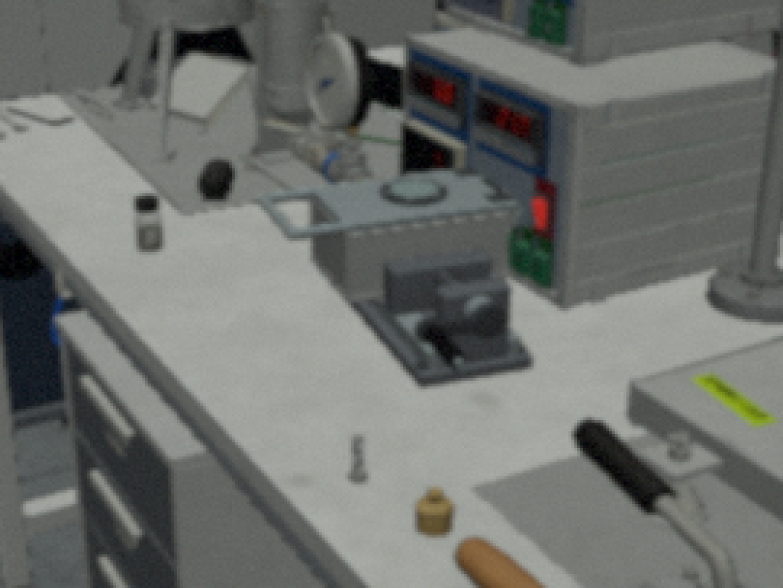

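View pics/t1.png

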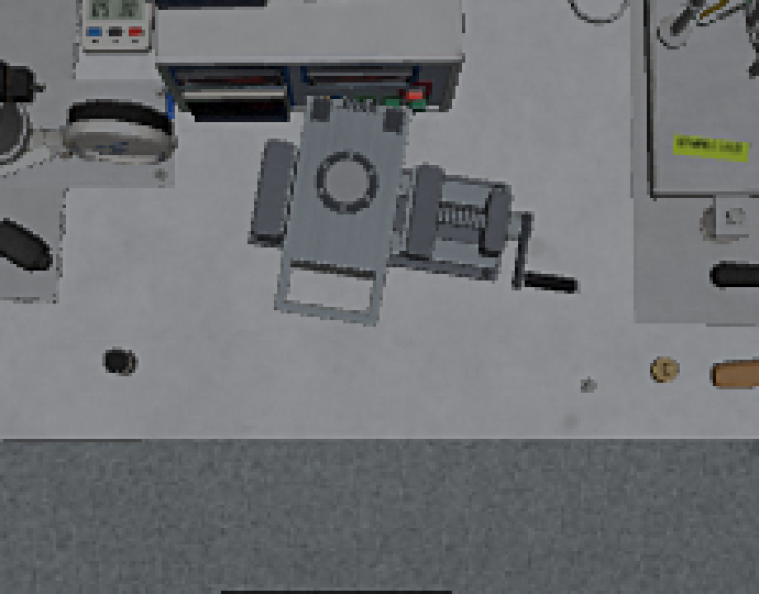

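The scene view shows the black crank sleeve low at full-image pixel ≈(282,222), the lid bar at the cell's front left of ≈(232,176), the vial at (181,180), and the weight and bolt at the lower right. The top view shows the vise yawed about -9°, the sleeve at ≈(307,196) and the lid bar at ≈(239,203), which agrees with the networks except for crank_grip in top. I'm moving to hover over the crank.

Call:
move_arm --targets '[-0.011, -0.014, 0, 0, 0, 0, -0.034, -0.042, 0, 0, 0, 0, -0.067, -0.084, 0, 0, 0, 0, -0.104, -0.13, 0, 0, 0, 0, -0.14, -0.175, 0, 0, 0, 0, -0.176, -0.22, 0, 0, 0, 0, -0.213, -0.266, 0, 0, 0, 0, -0.25, -0.312, 0, 0, 0, 0, -0.286, -0.357, 0, 0, 0, 0, -0.322, -0.402, 0, 0, 0, 0, -0.358, -0.448, 0, 0, 0, 0, -0.386, -0.483, 0, 0, 0, 0]'

```text
time_s: 2.6
ee_pos: [0.4511, 0.0558, 0.2486]
orientation: [0.673, 3.068, -0.0]
wrist_force: [0.3, 0.9, -0.2]
width: 0.998
finger_force: 0.0
```

Call:
move_arm --targets '[-0.03, -0.036, 0.002, 0, 0, 6, -0.06, -0.072, 0.005, 0, 0, 14, -0.09, -0.108, 0.01, 0, 0, 23, -0.12, -0.144, 0.015, 0, 0, 32, -0.145, -0.175, 0.02, 0, 0, 41, -0.165, -0.2, 0.025, 0, 0, 50, -0.174, -0.216, 0.027, 0, 0, 59, -0.174, -0.216, 0.027, 0, 0, 67, -0.174, -0.216, 0.027, 0, 0, 73, -0.174, -0.216, 0.027, 0, 0, 75, -0.174, -0.216, 0.027, 0, 0, 75]'

```text
time_s: 3.98
ee_pos: [0.5194, -0.2098, 0.2214]
orientation: [2.399, 2.029, 0.0]
wrist_force: [-0.4, 0.2, -0.6]
width: 1.0
finger_force: 0.0
```

```bash
cat > b.py <<'E'
from h import *
import sys
np.set_printoptions(precision=4,suppress=True)
T,s=pose(); print(s["time_s"],s["ee_pos"],s["orientation"],s["q"],s["wrist_force"])
im=shot("wrist"); cv2.imwrite(f"pics/{sys.argv[1]}.png",im["frame"])
for t in sys.argv[2:]:
    for r in optics.pinpoint("wrist",t)[:2]: print(t,round(r["p"],2),r["at"],world(im,r["at"]))
E
python3 b.py w1 crank_grip crank_hub lid_bar jaw_face; python3 -c "
from h import *
im=shot('wrist'); r=optics.trace('wrist','crank'); print(im['mount'],len(r))
if r:
    m=r[0]['mask']; v,u=np.nonzero(m); P=np.array([world(im,(a,b)) for a,b in zip(u,v)]); np.save('crank.npy',np.c_[u,v,P]); print(r[0]['p'],r[0]['at'],m.sum())
"
```

```text
3.975 [ 0.5194 -0.2098  0.2214] [2.3989 2.0285 0.    ] [-0.0304  0.4671  0.4467  2.0273 -0.3029  0.7104  0.4395] [-0.4438  0.1771 -0.5685]
crank_grip 0.78 [286.1, 190.1] [ 0.552  -0.2194  0.0696]
crank_hub 0.67 [334.4, 155.2] [ 0.6026 -0.1905  0.0758]
jaw_face 0.85 [340.3, 33.3] [ 0.6188 -0.0844  0.0684]
[[ 9.28661285e-04  9.59801431e-01  2.80678375e-01  7.04702208e-02]
 [ 9.99999506e-01 -7.91575279e-04 -6.01776822e-04 -9.13789107e-04]
 [-3.55408192e-04  2.80678795e-01 -9.59801692e-01 -1.26195990e-01]
 [ 0.00000000e+00  0.00000000e+00  0.00000000e+00  1.00000000e+00]] 1
0.65 [294.8, 162.0] 1849
```

```bash
python3 -c "
import cv2,numpy as np
np.set_printoptions(precision=4,suppress=True)
a=cv2.imread('pics/w1.png'); 
d=np.load('crank.npy'); g=cv2.cvtColor(a,6)
k=[g[int(v),int(u)]<55 and z>.03 for u,v,x,y,z in d[:,:5]]
s=d[k]; s=s[~np.isnan(s[:,2])]; print(len(s), s[:,2:].mean(0), s[:,2:].min(0), s[:,2:].max(0))
c=s[:,2:4]-s[:,2:4].mean(0); w,V=np.linalg.eigh(c.T@c); ax=V[:,1]; print('axis',ax,np.degrees(np.arctan2(ax[1],ax[0])), np.ptp(c@V,axis=0), np.percentile(s[:,4],[5,50,95]))
cv2.imwrite('pics/w1b.png',cv2.resize(a,(768,576)))"
```

```text
477 [ 0.5525 -0.2172  0.0688] [ 0.5432 -0.2438  0.0647] [ 0.5939 -0.1853  0.0715]
axis [0.3281 0.9447] 70.84875275689022 [0.0431 0.0643] [0.0669 0.069  0.07  ]
```

View pics/w1b.png

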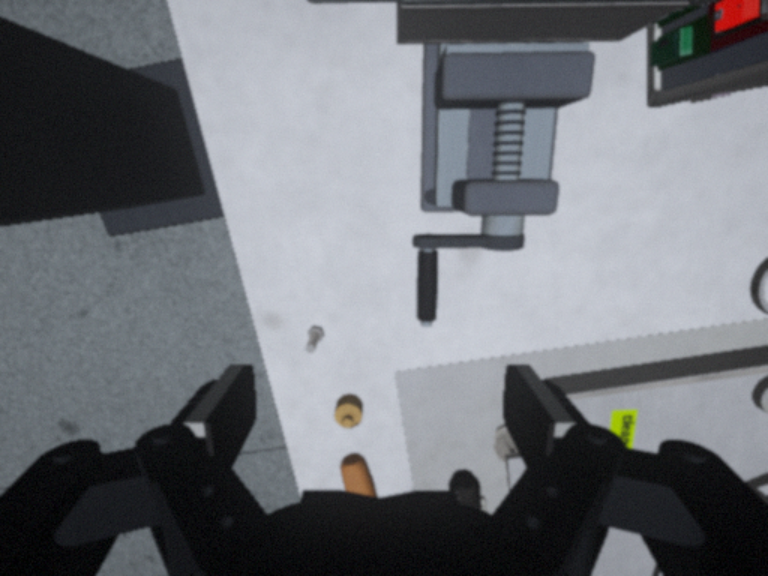

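The wrist view shows the sleeve upright at ≈(427,287) in the enlarged picture, parallel to tool x, so my yaw of -9.5° is right. The grip sits at about (0.552, -0.220, 0.062). The bolt and weight are well clear. I'm descending on it.

Call:
move_arm --targets '[-0.002, 0.01, 0.01, 0, 0, 0, -0.004, 0.022, 0.03, 0, 0, 0, -0.006, 0.03, 0.055, 0, 0, 0, -0.006, 0.034, 0.08, 0, 0, 0, -0.006, 0.034, 0.105, 0, 0, 0, -0.006, 0.034, 0.125, 0, 0, 0, -0.006, 0.034, 0.143, 0, 0, 0, -0.006, 0.034, 0.155, 0, 0, 0, -0.006, 0.034, 0.161, 0, 0, 0, -0.006, 0.034, 0.161, 0, 0, 0]' --claw -0.1

```text
time_s: 5.58
ee_pos: [0.5525, -0.2214, 0.0602]
orientation: [-2.4, -2.027, 0.0]
wrist_force: [-0.4, -0.5, -0.1]
width: 0.447
finger_force: 0.0
```

```bash
python3 b.py w2 crank_grip
```

```text
5.575 [ 0.5525 -0.2214  0.0602] [-2.3999 -2.0272  0.0001] [ 0.1046  0.7256  0.2753  2.0459 -0.4502  0.4274  0.5592] [-0.4169 -0.4906 -0.0941]
crank_grip 0.95 [251.0, 261.2] [ 0.5518 -0.2163  0.0699]
```

View pics/w2.png

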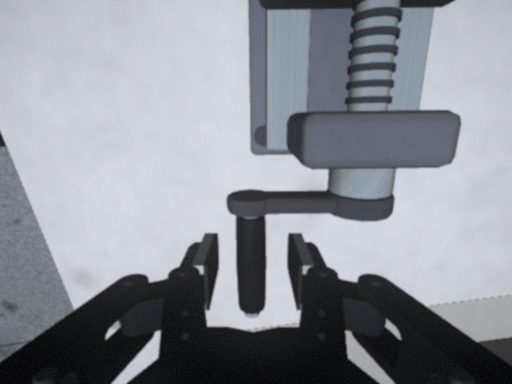

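The sleeve stands between the pads, at (251,265), with the crank arm clear at (280,203). I'm closing.

Call:
move_arm --targets '[0, 0, 0, 0, 0, 0, 0, 0, 0, 0, 0, 0, 0, 0, 0, 0, 0, 0, 0, 0, 0, 0, 0, 0, 0, 0, 0, 0, 0, 0]' --claw -1 --newtons 60

```text
time_s: 6.3
ee_pos: [0.5518, -0.2212, 0.0603]
orientation: [-2.399, -2.027, 0.001]
wrist_force: [-5.8, 0.6, 3.1]
width: 0.15
finger_force: 58.5
```

Call:
move_arm --targets '[0, 0.0002, -0.005, 0, 0, 0, 0, 0.001, -0.01, 0, 0, 0, 0, 0.002, -0.015, 0, 0, 0, 0, 0.004, -0.0195, 0, 0, 0, 0, 0.006, -0.024, 0, 0, 0, 0, 0.0087, -0.0282, 0, 0, 0, 0, 0.0118, -0.0322, 0, 0, 0, 0, 0.0152, -0.036, 0, 0, 0, 0, 0.019, -0.0392, 0, 0, 0, 0, 0.023, -0.042, 0, 0, 0, 0, 0.0273, -0.0446, 0, 0, 0, 0, 0.032, -0.0466, 0, 0, 0]'

```text
time_s: 7.8
ee_pos: [0.5836, -0.2263, 0.1076]
orientation: [-2.399, -2.027, 0.0]
wrist_force: [-6.1, 1.9, 4.4]
width: 0.154
finger_force: 59.7
```

Call:
move_arm --targets '[0, 0.0047, -0.0016, 0, 0, 0, 0, 0.0096, -0.0027, 0, 0, 0, 0, 0.0146, -0.0033, 0, 0, 0, 0, 0.0196, -0.0034, 0, 0, 0, 0, 0.022, -0.0033, 0, 0, 0, 0, 0.0245, -0.003, 0, 0, 0, 0, 0.0245, -0.003, 0, 0, 0]'

```text
time_s: 8.68
ee_pos: [0.6085, -0.2301, 0.1104]
orientation: [-2.399, -2.028, -0.001]
wrist_force: [-4.2, 1.8, 1.5]
width: 0.151
finger_force: 59.3
```

Call:
move_arm --targets '[0, 0.0012, 0.0002, 0, 0, 0, 0, 0.0025, 0.0004, 0, 0, 0, 0, 0.0037, 0.0006, 0, 0, 0, 0, 0.005, 0.0009, 0, 0, 0, 0, 0.005, 0.0009, 0, 0, 0]'

```text
time_s: 9.3
ee_pos: [0.6115, -0.2307, 0.1097]
orientation: [-2.397, -2.025, 0.001]
wrist_force: [-10.5, 3.9, 8.9]
width: 0.149
finger_force: 60.5
```

Call:
move_arm --targets '[0, 0.001, 0.0002, 0, 0, 0, 0, 0.002, 0.0005, 0, 0, 0, 0, 0.003, 0.0008, 0, 0, 0, 0, 0.003, 0.0008, 0, 0, 0]'

```text
time_s: 9.8
ee_pos: [0.6125, -0.231, 0.1091]
orientation: [-2.395, -2.023, 0.004]
wrist_force: [-17.3, 5.0, 17.6]
width: 0.15
finger_force: 61.8
```

```bash
python3 b.py w3 jaw_face lid_bar cell
```

```text
9.8 [ 0.6125 -0.231   0.1091] [-2.3951 -2.023   0.0035] [ 0.0492  0.7117  0.356   1.8839 -0.4029  0.6238  0.4902] [-17.264    5.0021  17.6205]
```

View pics/w3.png

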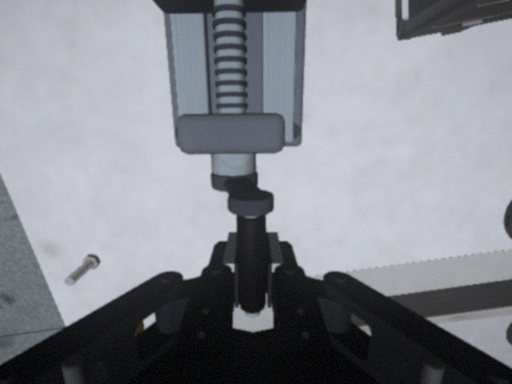

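The crank is past the top, at about 1.8 rad, and the push has risen to about 20 N, so the cell is clamped. I'm easing the load, opening and rising.

Call:
move_arm --targets '[0, -0.001, -0.0005, 0, 0, 0, 0, -0.0025, -0.001, 0, 0, 0, 0, -0.003, -0.0012, 0, 0, 0]'

```text
time_s: 10.38
ee_pos: [0.6117, -0.2307, 0.1098]
orientation: [-2.397, -2.026, 0.001]
wrist_force: [-7.9, 3.3, 3.0]
width: 0.154
finger_force: 59.8
```

Call:
move_arm --targets '[0, 0, 0, 0, 0, 0, 0, 0, 0, 0, 0, 0, 0, 0, 0, 0, 0, 0, 0, 0, 0, 0, 0, 0, 0, 0, -0.01, 0, 0, 0, 0, 0, -0.03, 0, 0, 0, 0, 0, -0.06, 0, 0, 0, 0, 0, -0.09, 0, 0, 0, 0, 0, -0.12, 0, 0, 0, 0, 0, -0.14, 0, 0, 0, 0, 0, -0.15, 0, 0, 0]' --claw -0.1

```text
time_s: 11.75
ee_pos: [0.6134, -0.2319, 0.262]
orientation: [2.398, 2.026, 0.003]
wrist_force: [-0.3, -0.0, -0.6]
width: 0.448
finger_force: 0.0
```

```bash
cat > c.py <<'E'
from h import *
np.set_printoptions(precision=4,suppress=True)
rays={}
for c in ["scene","top"]:
    im=shot(c); cv2.imwrite(f"pics/{c}5.png",im["frame"])
    for t in ["jaw_face","crank_hub","crank_grip","cell","lid_hinge","lid_bar"]:
        r=optics.pinpoint(c,t)
        if r:
            print(c,t,round(r[0]["p"],2),r[0]["at"],world(im,r[0]["at"]))
            if r[0]["p"]>.5: rays.setdefault(t,[]).append(ray(im,r[0]["at"]))
for t,v in rays.items():
    if len(v)==2:
        A=sum(np.eye(3)-np.outer(d,d) for o,d in v); b=sum((np.eye(3)-np.outer(d,d))@o for o,d in v)
        p=np.linalg.solve(A,b); print(t,"tri",p,np.linalg.norm(np.cross(p-v[0][0],v[0][1])))
E
python3 b.py w4 crank_grip lid_bar; python3 c.py
```

```text
11.75 [ 0.6134 -0.2319  0.262 ] [2.3983 2.0256 0.0027] [-0.0284  0.5348  0.4679  1.7764 -0.2988  0.8981  0.4025] [-0.255  -0.0109 -0.5842]
crank_grip 0.97 [249.7, 186.9] [ 0.6105 -0.2298  0.1191]
scene jaw_face 0.87 [272.8, 195.8] [ 0.6005 -0.096   0.0685]
scene crank_hub 0.94 [298.7, 217.6] [ 0.6035 -0.2036  0.057 ]
scene crank_grip 0.97 [309.1, 201.4] [ 0.6019 -0.2416  0.1129]
scene cell 0.62 [269.9, 195.3] [ 0.5933 -0.0945  0.0708]
scene lid_hinge 0.69 [299.8, 165.5] [ 0.7176 -0.0359  0.1051]
top jaw_face 0.63 [257.6, 173.5] [ 0.6183 -0.0657  0.1046]
top crank_hub 0.79 [298.3, 177.5] [ 0.5124 -0.119   0.7107]
top cell 0.96 [242.0, 167.9] [ 0.6348 -0.017   0.1117]
top lid_hinge 0.92 [246.4, 141.6] [ 0.7199 -0.0307  0.1064]
top lid_bar 0.7 [235.3, 202.3] [0.5373 0.0068 0.0044]
jaw_face tri [ 0.6236 -0.0653  0.0518] 0.0037153355153156996
crank_hub tri [ 0.611  -0.1979  0.0531] 0.0028759971661617883
cell tri [ 0.6462 -0.0141  0.0281] 0.003880140312107654
lid_hinge tri [ 0.7209 -0.0308  0.1028] 0.00017564352948449706
```

Call:
move_arm --targets '[0.012, -0.007, 0.002, 0, 0, 0, 0.04, -0.024, 0.008, 0, 0, 0, 0.075, -0.044, 0.014, 0, 0, 0, 0.11, -0.065, 0.021, 0, 0, 0, 0.145, -0.085, 0.028, 0, 0, 0, 0.18, -0.106, 0.035, 0, 0, 0, 0.205, -0.121, 0.04, 0, 0, 0, 0.216, -0.127, 0.042, 0, 0, 0, 0.216, -0.127, 0.042, 0, 0, 0]' --claw -0.3

```text
time_s: 13.72
ee_pos: [0.5239, 0.0032, 0.2175]
orientation: [2.398, 2.029, 0.0]
wrist_force: [-0.2, -1.0, 0.4]
width: 0.355
finger_force: 0.0
```

```bash
python3 b.py w5 lid_bar lid_hinge cell
```

```text
13.725 [0.5239 0.0032 0.2175] [2.3985 2.029  0.0002] [-0.4466  0.4335  0.4631  2.1092 -0.3098  0.6631  0.0593] [-0.2339 -0.9907  0.4027]
lid_bar 0.68 [248.9, 197.3] [0.52   0.0043 0.1069]
lid_hinge 0.93 [465.9, 198.6] [ 0.71   -0.029   0.1062]
lid_hinge 0.47 [342.2, 328.0] [ 0.5553 -0.009   0.2564]
cell 0.63 [352.7, 185.4] [ 0.6118 -0.0005  0.1055]
```

View pics/w5.png

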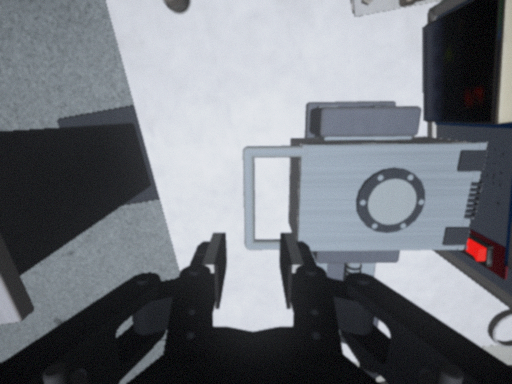

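The bar is at (249,197) in this picture, squarely across the closing line, with its centre at about (0.520, 0.004, 0.102). The cell is pinched between both jaws.

Call:
move_arm --targets '[0.0005, -0.004, 0.01, 0, 0, 0, 0.0005, -0.004, 0.03, 0, 0, 0, 0.0005, -0.004, 0.055, 0, 0, 0, 0.0005, -0.004, 0.08, 0, 0, 0, 0.0005, -0.004, 0.1, 0, 0, 0, 0.0005, -0.004, 0.112, 0, 0, 0, 0.0005, -0.004, 0.1175, 0, 0, 0, 0.0005, -0.004, 0.1175, 0, 0, 0]' --claw -0.3

```text
time_s: 14.92
ee_pos: [0.5201, 0.0036, 0.0999]
orientation: [-2.4, -2.027, 0.0]
wrist_force: [-0.7, 0.5, -0.1]
width: 0.346
finger_force: 0.0
```

```bash
python3 b.py w6 lid_bar
```

```text
14.925 [0.5201 0.0036 0.0999] [-2.4002 -2.0269  0.0002] [-0.3189  0.6088  0.2959  2.2003 -0.4546  0.3894  0.1825] [-0.676   0.5372 -0.1349]
lid_bar 0.78 [252.3, 271.3] [0.5188 0.0014 0.1064]
```

View pics/w6.png

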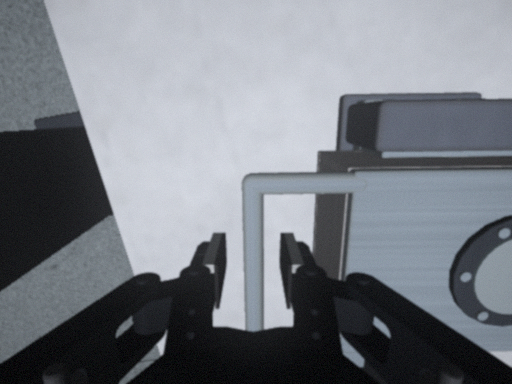

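The bar runs between the pads at column 253, and the front lid edge at 320 is clear. I'm closing gently.

Call:
move_arm --targets '[0, 0, 0, 0, 0, 0, 0, 0, 0, 0, 0, 0, 0, 0, 0, 0, 0, 0, 0, 0, 0, 0, 0, 0, 0, 0, 0, 0, 0, 0]' --claw -1 --newtons 40

```text
time_s: 15.65
ee_pos: [0.5205, 0.0038, 0.1001]
orientation: [2.399, 2.027, 0.001]
wrist_force: [1.2, 0.5, 4.2]
width: 0.097
finger_force: 39.2
```

Call:
move_arm --targets '[0, 0, -0.003, 0, 0, 0, 0, 0.0004, -0.009, 0, 0, 0, 0, 0.001, -0.017, 0, 0, 0, 0, 0.0022, -0.027, 0, 0, 0, 0, 0.004, -0.0367, 0, 0, 0, 0, 0.0062, -0.0465, 0, 0, 0, 0, 0.0089, -0.056, 0, 0, 0, 0, 0.012, -0.0656, 0, 0, 0, 0, 0.0158, -0.075, 0, 0, 0, 0, 0.02, -0.084, 0, 0, 0, 0, 0.0226, -0.0894, 0, 0, 0, 0, 0.0245, -0.093, 0, 0, 0]'

```text
time_s: 17.15
ee_pos: [0.5433, 0.0002, 0.193]
orientation: [-2.398, -2.026, 0.002]
wrist_force: [-1.1, 4.6, -0.8]
width: 0.098
finger_force: 38.9
```

```bash
cat > d.py <<'E'
from h import *
np.set_printoptions(precision=4,suppress=True)
T,s=pose(); print(s["time_s"],s["ee_pos"],s["wrist_force"],s["width"])
yaw=np.radians(-9.5); vx=np.array([np.cos(yaw),np.sin(yaw)])
h=np.array([.717,-.029,.099]); g=T[:3,3]-.002*T[:3,2]
print("tcp angle deg", np.degrees(np.arctan2(g[2]-h[2], (h[:2]-g[:2])@vx)-.015), "r",np.hypot(g[2]-h[2],(h[:2]-g[:2])@vx))
for c in ["scene","wrist"]:
    im=shot(c); cv2.imwrite(f"pics/{c}_{s['time_s']:.2f}.png",im["frame"])
    r=optics.trace(c,"lid")
    if not r: print(c,"none"); continue
    m=cv2.erode(r[0]["mask"].astype(np.uint8),np.ones((3,3)))
    v,u=np.nonzero(m); P=np.array([world(im,(a,b)) for a,b in zip(u,v)]); P=P[~np.isnan(P[:,0])]
    # robust line fit in the lid's x-z plane
    A=np.c_[P[:,:2]@vx,P[:,2]]; best=None
    L=cv2.fitLine(A.astype(np.float32),cv2.DIST_HUBER,0,1e-4,1e-4).ravel()
    for _ in range(3):
        d=np.abs((A-L[2:])@[-L[1],L[0]]); L=cv2.fitLine(A[d<.004].astype(np.float32),cv2.DIST_L2,0,1e-4,1e-4).ravel()
    print(c,round(r[0]["p"],2),len(A),(d<.004).sum(),"lid angle",np.degrees(np.arctan2(-L[1],L[0])), np.ptp(A[d<.004],axis=0))
    b=optics.pinpoint(c,"lid_bar")
    if b: print("bar",b[0]["p"],b[0]["at"],world(im,b[0]["at"]))
E
python3 d.py
```

```text
17.15 [0.5433 0.0002 0.193 ] [-1.1387  4.5795 -0.8106] 0.09787231883073981
tcp angle deg 27.73399856433637 r 0.20055775560146505
scene 0.7 317 292 lid angle 26.688984 [0.1744 0.0865]
bar 0.71 [233.9, 138.3] [ 0.5451 -0.003   0.1955]
wrist 0.72 22698 20332 lid angle 26.53539 [0.1863 0.0913]
bar 0.58 [252.4, 266.7] [ 0.5422 -0.0011  0.1969]
```

Call:
move_arm --targets '[0, 0.002, -0.0035, 0, 0, 0, 0, 0.006, -0.0104, 0, 0, 0, 0, 0.0105, -0.017, 0, 0, 0, 0, 0.0163, -0.0252, 0, 0, 0, 0, 0.0226, -0.033, 0, 0, 0, 0, 0.0292, -0.0404, 0, 0, 0, 0, 0.0362, -0.0476, 0, 0, 0, 0, 0.0435, -0.0544, 0, 0, 0, 0, 0.0512, -0.0608, 0, 0, 0, 0, 0.056, -0.0644, 0, 0, 0, 0, 0.0592, -0.0668, 0, 0, 0, 0, 0.0592, -0.0668, 0, 0, 0]'

```text
time_s: 18.95
ee_pos: [0.6006, -0.0092, 0.2604]
orientation: [-2.396, -2.025, 0.002]
wrist_force: [-9.6, 6.5, 12.3]
width: 0.097
finger_force: 40.2
```

```bash
python3 d.py
```

```text
18.95 [ 0.6006 -0.0092  0.2604] [-9.6059  6.4546 12.284 ] 0.09660292516489548
tcp angle deg 53.30551129963075 r 0.20158630466513355
scene 0.65 435 398 lid angle 52.85917 [0.1194 0.1551]
bar 0.84 [254.6, 111.4] [ 0.5928 -0.0193  0.2591]
wrist 0.78 11478 10355 lid angle 51.535522 [0.1293 0.1576]
bar 0.63 [253.1, 261.5] [ 0.6001 -0.0082  0.2632]
```

The lid is at about 52°. There is about 15 N along the radius, so I'm letting the arc out about 3.5 mm as I go past balance to about 64°.

Call:
move_arm --targets '[0, 0.0023, -0.0033, 0, 0, 0, 0, 0.0068, -0.0083, 0, 0, 0, 0, 0.0135, -0.0128, 0, 0, 0, 0, 0.0205, -0.0168, 0, 0, 0, 0, 0.0276, -0.0204, 0, 0, 0, 0, 0.033, -0.023, 0, 0, 0, 0, 0.0358, -0.0243, 0, 0, 0, 0, 0.0358, -0.0243, 0, 0, 0]'

```text
time_s: 20.25
ee_pos: [0.6382, -0.0155, 0.2844]
orientation: [-2.399, -2.027, -0.001]
wrist_force: [-0.7, 5.5, 1.8]
width: 0.096
finger_force: 39.2
```

```bash
python3 d.py
```

```text
20.25 [ 0.6382 -0.0155  0.2844] [-0.7305  5.5014  1.804 ] 0.0957497644492755
tcp angle deg 66.02464873685265 r 0.2037482386320585
scene 0.81 615 603 lid angle 65.63399 [0.0832 0.175 ]
bar 0.91 [273.8, 100.3] [ 0.6335 -0.039   0.2851]
wrist 0.78 7907 7125 lid angle 64.02592 [0.09   0.1788]
bar 0.61 [253.4, 259.6] [ 0.6378 -0.0142  0.286 ]
```

Call:
move_arm --targets '[0, -0.003, 0.0014, 0, 0, 0, 0, -0.0085, 0.004, 0, 0, 0, 0, -0.0155, 0.0078, 0, 0, 0, 0, -0.0224, 0.0119, 0, 0, 0, 0, -0.029, 0.0162, 0, 0, 0, 0, -0.0357, 0.0208, 0, 0, 0, 0, -0.0405, 0.0244, 0, 0, 0, 0, -0.0436, 0.0269, 0, 0, 0, 0, -0.0452, 0.0282, 0, 0, 0, 0, -0.0452, 0.0282, 0, 0, 0, 0, -0.0452, 0.0282, 0, 0, 0]'

```text
time_s: 21.92
ee_pos: [0.5937, -0.0085, 0.256]
orientation: [2.4, 2.027, 0.001]
wrist_force: [1.0, 5.0, 0.7]
width: 0.098
finger_force: 39.9
```

```bash
python3 d.py; python3 c.py | grep -E "jaw_face|crank_grip"; ls pics | tail -8; python3 -c "
import cv2
a=cv2.imread('pics/scene5.png')[60:310,130:400]; cv2.imwrite('pics/fin.png',cv2.resize(a,None,fx=2.4,fy=2.4))"
```

```text
21.925 [ 0.5937 -0.0085  0.256 ] [0.9911 4.9572 0.6906] 0.09827639084566946
tcp angle deg 50.97656070672615 r 0.202266873631611
scene 0.87 307 293 lid angle 50.237503 [0.1289 0.1502]
bar 0.79 [256.5, 113.0] [ 0.5931 -0.0282  0.2572]
wrist 0.92 12823 11394 lid angle 49.241302 [0.1354 0.1526]
bar 0.74 [252.0, 263.2] [ 0.5925 -0.009   0.2577]
scene jaw_face 0.85 [273.2, 197.3] [ 0.6022 -0.0951  0.0638]
scene crank_grip 0.73 [307.7, 199.2] [ 0.6049 -0.2322  0.1135]
top jaw_face 0.56 [259.2, 170.5] [ 0.6334 -0.0717  0.0721]
top crank_grip 0.44 [312.2, 177.0] [ 0.6055 -0.235   0.1151]
jaw_face tri [ 0.6292 -0.0682  0.0486] 0.00904939077254546
w3.png
w4.png
w5.png
w6.png
wrist_17.15.png
wrist_18.95.png
wrist_20.25.png
wrist_21.93.png
```

View pics/fin.png

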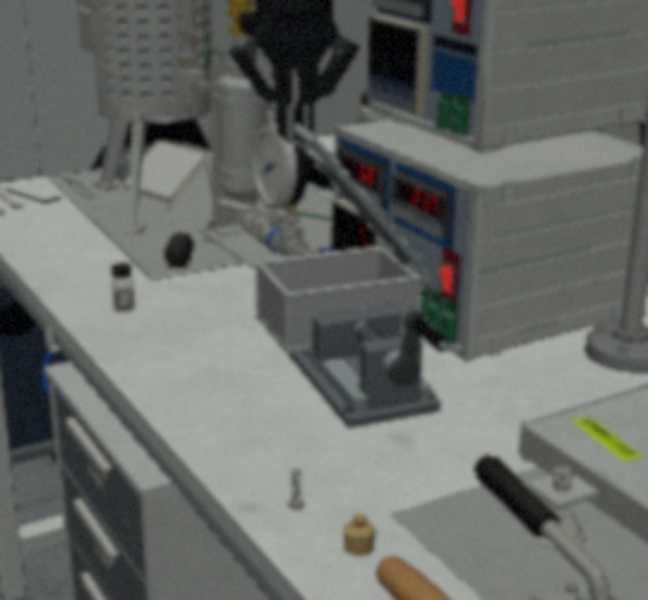

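The gripper holds the lid at about 50° (balance is 54°). The crank still stands just past the top at (408,350), the cell is seated between the jaws, and the vial (122,287), bolt (296,490) and weight (359,535) are untouched. I'm handing in.

```bash
python3 -c "
from station import arm
print(arm.job_done())"
```

```text
the job is handed in; nothing more can be done
None
```

I clamped the cell with the crank at about 1.8 rad, raised the lid to about 65° (roughly 10° past balance), and handed the job in with the gripper holding it still at about 50°, 4–5° below balance; the vial, weight and bolt were not touched.

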